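# Set the flow selector's dial to the scale line and enter it

### The arm

A 6-joint arm with a two-finger parallel gripper is mounted at the origin on the work surface. World frame = base frame: x ahead of the robot, y to its left, z up, the work surface at z = 0. Lengths are in m, angles in rad, forces in N, time in s.
With the tool pointing down it reaches from about 0.425 to 0.95 m from the base axis. Payload 3.5 kg.
Tool frame: the origin (TCP) lies between the finger pads; the fingertips stand 14 mm ahead of it and the grasp point (between the pads) lies 5 mm behind it; z points along the fingers, y is the line along which they close (so a half turn about z gives the same grasp; the last joint's range is limited). The gripper opens to 85 mm and grips with 20 to 120 N. Pads are 22 mm wide; open, the fingers measure 114 mm over their backs; the gripper's body (76 mm by 85 mm) begins 54 mm behind the grasp point. The pads swing forward as they close: fully open they stand 13 mm farther back than shut.
Start: joints at [0.987, 0.286, 1.577, -0, 1.279, -0.15], TCP at [0.284, 0.612, 0.245] pointing down, gripper open.
Joint ranges: [-2.77, 2.77], [-0.9, 2.22], [0.21, 2.48], [-1.53, 4.67], [0.24, 2.81], [-2.84, 2.84]. Speed limits (rad/s): [2.79, 2.79, 3.14, 3.14, 3.14, 3.14].

### API

Orientations are given as a unit quaternion [x, y, z, w].
In Python, from plant import * gives the robot as it stands.
- The arm moves only by the tool step_arm, never from a script. Its argument "commands" is a list of rows, each an object of numbers: "gripper": the gripper's target within -1 to 1 (shut at 1, half-way at 0, fully open at -1); "x", "y", "z": the shift along the tool's x, y, z in mm; "spin": the turn about the tool's z in degrees. A call has exactly 10 rows; each row shifts and turns the commanded pose from where the row before left it, along the tool's axes as they then stand; what a row does not reach is not made up. A row lasts 1/10 s, in which the tool goes at most 50 mm and 8.59 degrees, less where a joint would pass 70% of its speed; a pose out of reach is approached as far as the arm can. A call with a gripper value outside its range is refused whole. The fingers move at their own pace and stop on an object; "force" is the grip in N (left out, the last holds). Time passes only in rows, so rows that do not move let the fingers close, or fill a call up. It gives the time, the measured TCP pose, the force, the opening and the grip force at its end, in the units of the state.
- get_state(): the state, without advancing time (a new reading comes with each control period).
- read_camera(name): name is "scene" or "top" or "wrist"; returns a dict with "color" (384x512x3 uint8, red, green, blue), "z_map" (384x512 float32, m along the optical axis (not along the pixel's ray), 0 where there is no reading), "fx", "fy", "cx", "cy" (pixels), "distortion" ([k1, k2, p1, p2, k3] as OpenCV has them; the pictures are not rectified), "eye" and "attitude" of the camera in the world; the wrist camera has in their place "mount" (4x4, takes a point from camera to tool coordinates, whose origin is the TCP and whose axes are the flange's). Camera axes: x right, y up, looking along -z (the intrinsics and any distortion apply to the point x, -y, -z); pixel columns grow to the right and rows downward; lengths in m; the calibration is good to about 2 mm. A picture is of the moment at which its call begins: read the wrist's pose just before it.
- sign_off(): hands the job in; it is judged then, once.
The state is a dict: "time": time; "qpos": joint angles; "dq": joint speeds; "joint_efforts": joint torques, N m; "eef_pos": TCP position; "tcp_rot": TCP orientation; "contact_force": force on the tool from outside, world axes, zero at the start; "wrist_torque": the same for the moment, N m; "opening": opening from 0.0 (shut) to 1.0 (fully open); "finger_force": force on a finger pad.
Only numpy, scipy, OpenCV 4.12 (cv2) and the standard library are available. Lean on these libraries where they do the work, as an engineer would, in place of code of your own. Each camera call takes 0.05 s, during which the arm holds its last target. There are 200 camera calls.

### The job

On top of the white flow-selector module, push the upright post of the black dial round with a fingertip until the dial's white index mark lines up with the one long line of the scale ring around it, and take the finger off the dial. Then press the round key beside the dial right down and let it come back up. Push gently, without pinching, shoving or lifting anything, and leave the glassware and the other things on the bench and on the module where they stand.

Things in the scene. Friction and masses are not known exactly. Their poses are not given: they have to be found in the camera images.
- unit: white flow-selector module, 210 (its x) x 300 (its y) x 70 mm tall, about 3 kg, loose on rubber feet on the bench; origin at the centre of its underside, z up, flat top 70 mm above it. The dial's axis is at x 0, y +45 mm of this frame, the key at x -30, y -105 mm. Turned up to 0.35 rad either way.
- dial: black flat dial, 120 mm diameter, 14 mm thick, turns endlessly either way about its upright axis, stays where left (friction 0.08 N m, about 2 N at the post). Origin on the axis at its underside, 72 mm above the bench; its x points along the white index mark, z up. 42 mm from the axis on the -x side a steel post, 14 mm diameter, stands 30 mm up from the dial's top face.
- index (a point): the outer end of the dial's white index mark (a radial line 3.4 mm wide), 65 mm from the dial's axis, level with the dial's top face, 86 mm above the bench
- post_top (a point): centre of the top of the dial's steel post (14 mm diameter, 30 mm high), 42 mm from the dial's axis on the side away from the index mark, 116 mm above the bench
- target (a point): inner end of the long black line (3.4 mm wide, out to 94 mm from the axis) on the flat aluminium scale ring (190 mm diameter) around the dial; 65 mm from the dial's axis, 72 mm above the bench. The ring's other 35 lines are short and thin. The ring does not turn.
- key_top (a point): centre of the top of the round push key, 28 mm diameter, in a low black housing on the module's top, 150 mm to the -y side of the dial's axis; the key is pressed straight down
- key (a joint): travel of the key: 0 m up, 0.006 m right down; a spring of about 5 N at full travel brings it back
- vial: small closed amber glass vial, 26 mm diameter, 50 mm tall, standing loose on the module's top in the far corner on the key's side (in the module's frame about 75 mm along x, -120 mm along y); origin at its underside
- amber: tall amber glass bottle, 76 mm diameter, 150 mm tall, loose on the bench beside the module on the dial's side; origin at its underside
- clear: clear glass bottle with a screw cap, 70 mm diameter, 150 mm tall, loose on the bench beyond the module; origin at its underside
- spanner: steel spanner, 180 mm long, about 20 mm high, lying loose on the bench between the module and the robot; origin at its underside
- beaker: empty glass beaker, 70 mm diameter, 85 mm tall, loose on the bench beside the module on the key's side; origin at its underside
- rack: small white rack, 60 x 100 mm, 44 mm tall, with two rows of capped vials, loose on the bench beyond the module; origin at its underside
- mouse: black computer mouse, 100 x 60 x 30 mm, on the bench to the robot's right; origin at its underside

How it is judged:
By the outcome, as a careful person would: the job done as asked, in the order asked, and still so for the second after the job is handed in, with the robot touching nothing.
It also fails if it takes over 51 s, if anything falls off the work surface, if the arm or the gripper's body presses on something with over 40 N, if the wrist force passes 120 N, or if a joint passes its speed limit or range.

## Working session

There is one attempt and no reset: what is moved stays moved. The work goes in short steps, Python scripts to look and compute and a tool call to move; the robot and the scene stay as the last step left them, time stands still between calls to the robot, and variables do not carry over. Pictures are saved under pics/ and viewed, at most 10 in all, crops included, and the job is handed in when it is done.

Besides the shell and the picture viewer there is one more tool, called as name([rows], argument=value, ...), one row to a line, values as JSON. step_arm: Moves the arm, as the interface text tells. Its arguments: {"type":"object","properties":{"commands":{"type":"array"},"force":{"type":"number"}},"required":["commands"]}

```bash
ls; mkdir -p pics
cat > h.py <<'E'
from plant import *
import numpy as np, cv2
from scipy.spatial.transform import Rotation as R
def K(c): return np.array([[c["fx"],0,c["cx"]],[0,c["fy"],c["cy"]],[0,0,1.]])
def T(c,st=None):
    if "mount" in c:
        M=np.eye(4); M[:3,:3]=R.from_quat(st["tcp_rot"]).as_matrix(); M[:3,3]=st["eef_pos"]
        return M@np.array(c["mount"])
    M=np.eye(4); a=np.array(c["attitude"])
    M[:3,:3]=R.from_quat(a).as_matrix() if a.size==4 else a.reshape(3,3); M[:3,3]=c["eye"]; return M
def onplane(c,M,px,z):
    p=cv2.undistortPoints(np.array(px,float).reshape(-1,1,2),K(c),np.array(c["distortion"],float)).reshape(-1,2)
    d=np.c_[p[:,0],-p[:,1],-np.ones(len(p))]@M[:3,:3].T
    return M[:3,3]+d*((z-M[2,3])/d[:,2])[:,None]
def proj(c,M,P):
    q=(np.atleast_2d(P)-M[:3,3])@M[:3,:3]; q=q*[1,-1,-1]
    return cv2.projectPoints(q,np.zeros(3),np.zeros(3),K(c),np.array(c["distortion"],float))[0].reshape(-1,2)
E
python3 - <<'E'
from h import *
s=get_state();print({k:np.round(v,3) for k,v in s.items()})
import pickle
for n in("top","scene"):
    c=read_camera(n);pickle.dump(c,open(n+".pkl","wb"))
    print(n,c["eye"],c["attitude"],c["fx"],c["distortion"])
    cv2.imwrite(f"pics/{n}1.png",cv2.resize(c["color"][...,::-1],(800,600),interpolation=cv2.INTER_CUBIC))
E
```

```text
pics
{'time': np.float64(0.0), 'qpos': array([ 0.987,  0.287,  1.578, -0.   ,  1.279, -0.15 ]), 'dq': array([-0.001, -0.001,  0.   , -0.001, -0.   , -0.   ]), 'joint_efforts': array([ 1.0000e-03, -4.0597e+01, -2.9264e+01, -0.0000e+00,  6.0000e-03,
        0.0000e+00]), 'eef_pos': array([0.283, 0.612, 0.244]), 'tcp_rot': array([ 0.215,  0.977, -0.001, -0.   ]), 'contact_force': array([-0.994, -0.684,  0.614]), 'wrist_torque': array([ 0.019,  0.007, -0.011]), 'finger_force': np.float64(0.0), 'opening': np.float64(0.997)}
top [ 0.51576063 -0.09208506  1.37364187] [-0.03528983  0.02419216  0.71676579 -0.69600012] 427.9718391452476 [-0.03805629  0.          0.          0.          0.        ]
scene [ 0.97485409 -0.61968283  0.77029377] [0.35118366 0.10811115 0.27512653 0.88841849] 367.33549630463347 [-0.04157602  0.          0.          0.          0.        ]
```

View pics/top1.png

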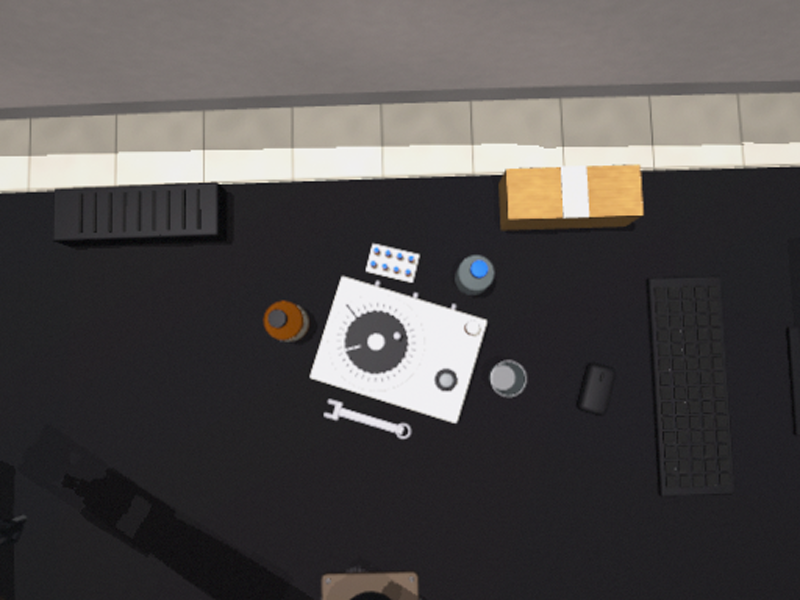

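View pics/scene1.png

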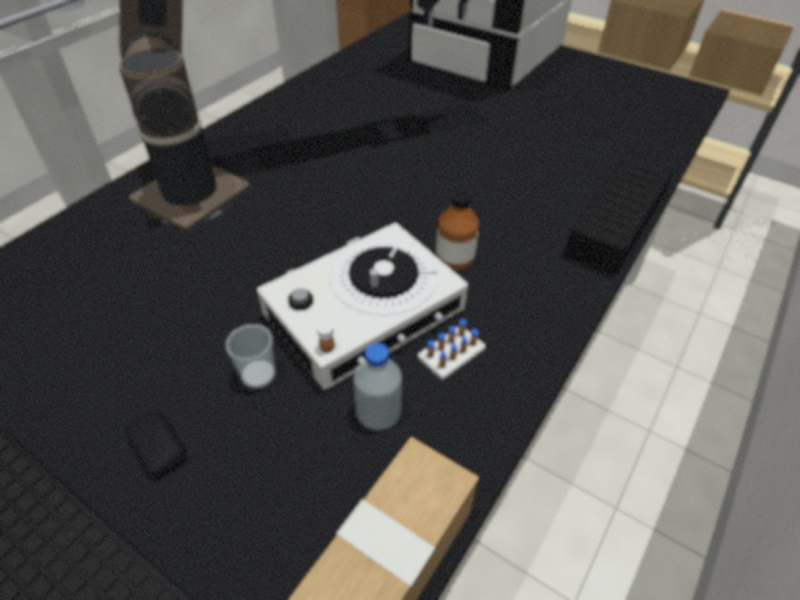

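The top view (800x600) shows the dial axis near (376,342), index mark (346,349), post (397,336), long line (347,306)–(356,318), and key (446,380). The index needs to turn clockwise by roughly 65° in the image.

Run:
```python
from h import *
import pickle
c=pickle.load(open("top.pkl","rb"));M=T(c);s=.64
g=c["color"][...,::-1]
cv2.imwrite("pics/crop1.png",cv2.resize(g[165:280,190:330],(700,575),interpolation=cv2.INTER_CUBIC))
def w(px,z): return onplane(c,M,np.array(px)*s,z)
cor=w([(342,277),(487,320),(457,422),(310,378)],.07);print("corners",cor.round(3))
ctr=cor.mean(0);print(ctr, [np.linalg.norm(cor[i]-cor[i-1]).round(3) for i in range(4)])
ey=(cor[0]-cor[1]+cor[3]-cor[2]);yaw=np.arctan2(-ey[0],ey[1]);print("yaw",yaw)
Rz=R.from_euler('z',yaw).as_matrix()
ax=ctr+Rz@[0,.045,0];key=ctr+Rz@[-.03,-.105,0];print("axis",ax,"key",key,"vial",ctr+Rz@[.075,-.12,0])
print("key px",w([(446,380)],.085),"post",w([(397,336)],.116),"idx",w([(345,349)],.086),"tgt in/out",w([(356,318),(347,306)],.072),"hub",w([(376,342)],.09))
print("corner depth",M[2,3]-c["z_map"][int(300*s),int(350*s)], "key z",M[2,3]-c["z_map"][int(380*s)-3:int(380*s)+4,int(446*s)])
for n,px,z in(("amber",(278,317),.15),("clear",(480,269),.15),("beaker",(508,378),.04)): print(n,w([px],z))
```

```text
corners [[ 0.681  0.036  0.07 ]
 [ 0.588 -0.245  0.07 ]
 [ 0.393 -0.18   0.07 ]
 [ 0.485  0.102  0.07 ]]
[ 0.53686138 -0.07177523  0.07      ] [np.float64(0.207), np.float64(0.296), np.float64(0.206), np.float64(0.297)]
yaw -0.3179504302435181
axis [ 0.55092929 -0.02903071  0.07      ] key [ 0.47553989 -0.16213382  0.07      ] vial [ 0.57058779 -0.20920713  0.07      ]
key px [[ 0.47457588 -0.1607106   0.085     ]] post [[ 0.56042172 -0.069868    0.116     ]] idx [[0.53939726 0.03145009 0.086     ]] tgt in/out [[0.5994323  0.00993785 0.072     ]
 [0.62345967 0.02700965 0.072     ]] hub [[ 0.55101903 -0.02879772  0.09      ]]
corner depth 0.062275194207618734 key z [0.10413947 0.10081842 0.10230031 0.10599973 0.10309889 0.09754994
 0.10323825]
amber [[0.60051024 0.14759935 0.15      ]]
clear [[ 0.67799043 -0.22682699  0.15      ]]
beaker [[ 0.47349298 -0.28593015  0.04      ]]
```

View pics/crop1.png

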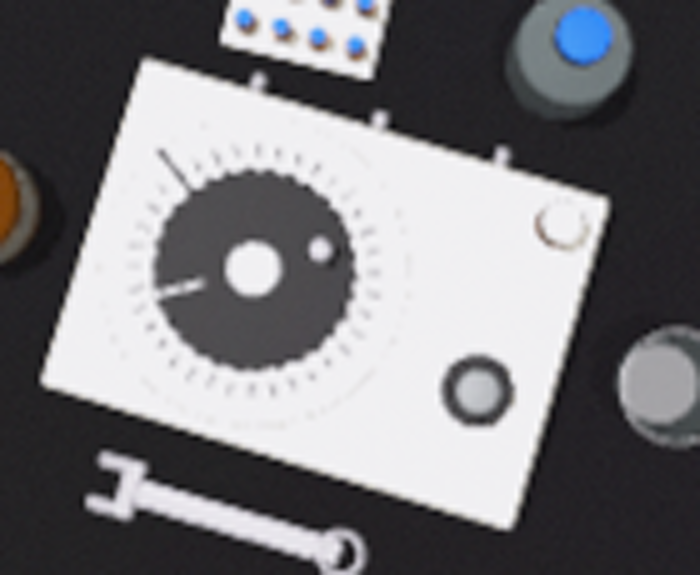

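The geometry agrees: the axis is about (0.551,-0.029) and the post radius is 42 mm. The index sits at about 102° and the target at about 38°, so the dial turns clockwise by about 64°. I'll shut the gripper and move above the far side of the post.

step_arm([
  {"gripper": 1,"x": -28,"y": -24},
  {"gripper": 1,"x": -28,"y": -24},
  {"gripper": 1,"x": -28,"y": -24},
  {"gripper": 1,"x": -28,"y": -24},
  {"gripper": 1,"x": -28,"y": -24},
  {"gripper": 1,"x": -28,"y": -24},
  {"gripper": 1,"x": -28,"y": -24},
  {"gripper": 1,"x": -28,"y": -24},
  {"gripper": 1,"x": -28,"y": -24},
  {"gripper": 1,"x": -28,"y": -24},
], force=20)

```text
invalid input
```

step_arm([
  {"gripper": 1,"x": -28,"y": -24},
  {"gripper": 1,"x": -28,"y": -24},
  {"gripper": 1,"x": -28,"y": -24},
  {"gripper": 1,"x": -28,"y": -24},
  {"gripper": 1,"x": -28,"y": -24},
  {"gripper": 1,"x": -28,"y": -24},
  {"gripper": 1,"x": -28,"y": -24},
  {"gripper": 1,"x": -28,"y": -24},
  {"gripper": 1,"x": -28,"y": -24},
  {"gripper": 1,"x": -28,"y": -24},
])

```text
invalid input
```

step_arm([
  {"gripper": 1,"spin": -7.6},
  {"gripper": 1,"spin": -7.6},
  {"gripper": 1,"spin": -7.6},
  {"gripper": 1,"spin": -7.5},
  {"gripper": 1,"spin": -7.5},
  {"gripper": 1},
  {"gripper": 1},
  {"gripper": 1},
  {"gripper": 1},
  {"gripper": 1},
])

```text
invalid input
```

```bash
cat > look.py <<'E'
from h import *
import pickle,sys
def look(tag,view=True):
    s=get_state();c=read_camera("wrist");M=T(c,s)
    pickle.dump((s,c),open(tag+".pkl","wb"))
    X=R.from_quat(s["tcp_rot"]).as_matrix()[:,0]
    print("t",s["time"].round(2),"tcp",np.round(s["eef_pos"],4),"psi",np.degrees(np.arctan2(X[1],X[0])).round(2),"F",np.round(s["contact_force"],1),"open",s["opening"])
    A=np.array([.551,-.029,.072]);print("axis px",proj(c,M,A),"post px",proj(c,M,[.5604,-.0699,.116]))
    cv2.imwrite(f"pics/{tag}.png",cv2.resize(c["color"][...,::-1],(800,600),interpolation=cv2.INTER_CUBIC))
    return s,c,M
if __name__=="__main__": look(sys.argv[1])
E
python3 look.py w1
```

```text
Traceback (most recent call last):
  File "look.py", line 11, in <module>
    if __name__=="__main__": look(sys.argv[1])
                             ~~~~^^^^^^^^^^^^^
  File "look.py", line 7, in look
    print("t",s["time"].round(2),"tcp",np.round(s["eef_pos"],4),"psi",np.degrees(np.arctan2(X[1],X[0])).round(2),"F",np.round(s["contact_force"],1),"open",s["opening"])
              ^^^^^^^^^^^^^^^
AttributeError: 'float' object has no attribute 'round'
```

Rows probably need every key.

step_arm([
  {"gripper": 1,"x": -28,"y": -24,"z": 0,"spin": 0},
  {"gripper": 1,"x": -28,"y": -24,"z": 0,"spin": 0},
  {"gripper": 1,"x": -28,"y": -24,"z": 0,"spin": 0},
  {"gripper": 1,"x": -28,"y": -24,"z": 0,"spin": 0},
  {"gripper": 1,"x": -28,"y": -24,"z": 0,"spin": 0},
  {"gripper": 1,"x": -28,"y": -24,"z": 0,"spin": 0},
  {"gripper": 1,"x": -28,"y": -24,"z": 0,"spin": 0},
  {"gripper": 1,"x": -28,"y": -24,"z": 0,"spin": 0},
  {"gripper": 1,"x": -28,"y": -24,"z": 0,"spin": 0},
  {"gripper": 1,"x": -28,"y": -24,"z": 0,"spin": 0},
], force=20)

```text
time: 1.15
eef_pos: [0.437, 0.2755, 0.2451]
tcp_rot: [0.215, 0.977, -0.0, -0.0]
contact_force: [0.8, 0.2, -0.6]
opening: -0.001
finger_force: 0.0
```

step_arm([
  {"gripper": 1,"x": -28,"y": -24,"z": 0,"spin": 0},
  {"gripper": 1,"x": -28,"y": -24,"z": 0,"spin": 0},
  {"gripper": 1,"x": -28,"y": -24,"z": 0,"spin": 0},
  {"gripper": 1,"x": -28,"y": -24,"z": 0,"spin": 0},
  {"gripper": 1,"x": -28,"y": -24,"z": 0,"spin": 0},
  {"gripper": 1,"x": -28,"y": -24,"z": 0,"spin": 0},
  {"gripper": 1,"x": -28,"y": -24,"z": 0,"spin": 0},
  {"gripper": 1,"x": -28,"y": -24,"z": 0,"spin": 0},
  {"gripper": 1,"x": -28,"y": -24,"z": 0,"spin": 0},
  {"gripper": 1,"x": -28,"y": -24,"z": 0,"spin": 0},
])

```text
time: 2.15
eef_pos: [0.5903, -0.0599, 0.245]
tcp_rot: [0.215, 0.977, 0.0, -0.0]
contact_force: [0.8, 0.4, -0.1]
opening: -0.003
finger_force: 0.0
```

step_arm([
  {"gripper": 1,"x": 0,"y": 0,"z": 0,"spin": -7.6},
  {"gripper": 1,"x": 0,"y": 0,"z": 0,"spin": -7.6},
  {"gripper": 1,"x": 0,"y": 0,"z": 0,"spin": -7.6},
  {"gripper": 1,"x": 0,"y": 0,"z": 0,"spin": -7.5},
  {"gripper": 1,"x": 0,"y": 0,"z": 0,"spin": -7.5},
  {"gripper": 1,"x": 0,"y": 0,"z": 0,"spin": 0},
  {"gripper": 1,"x": 0,"y": 0,"z": 0,"spin": 0},
  {"gripper": 1,"x": 0,"y": 0,"z": 0,"spin": 0},
  {"gripper": 1,"x": 0,"y": 0,"z": 0,"spin": 0},
  {"gripper": 1,"x": 0,"y": 0,"z": 0,"spin": 0},
])

```text
time: 3.15
eef_pos: [0.5901, -0.0584, 0.2453]
tcp_rot: [-0.112, 0.994, -0.0, 0.0]
contact_force: [0.5, -1.1, 1.0]
opening: -0.002
finger_force: 0.0
```

```bash
sed -i 's/s\["time"\].round(2)/s["time"]/' look.py; python3 look.py w1
```

```text
t 3.15 tcp [ 0.5901 -0.0584  0.2453] psi -167.09 F [ 0.5 -1.1  1. ] open -0.0018299559935077549
axis px [[290.35411112 148.17888331]] post px [[249.89617595 155.52831519]]
```

View pics/w1.png

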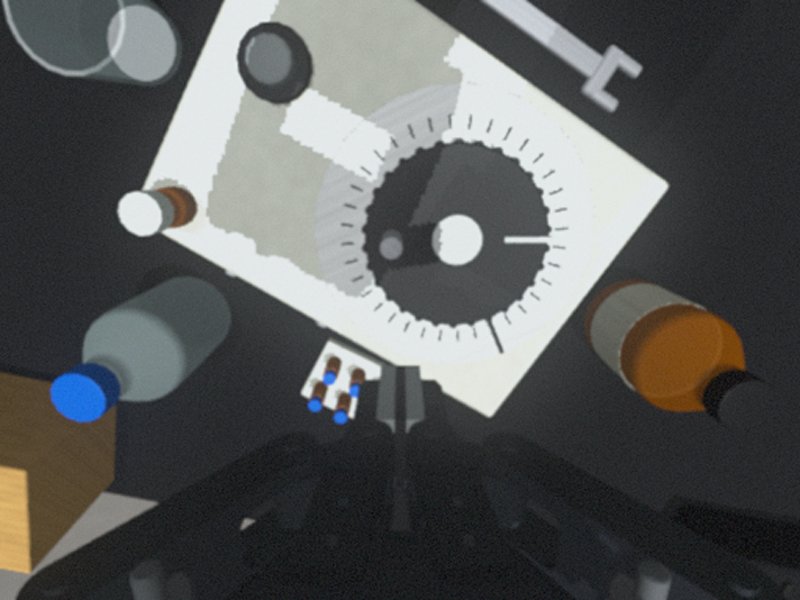

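The wrist view (800x600) shows the hub at (457,240), the index mark (505,239)–(550,240), the post top (391,246), the long line (489,320)–(502,352), and the key at (268,57).

Run:
```python
from h import *
import pickle
s,c=pickle.load(open("w1.pkl","rb"));M=T(c,s);f=.64
w=lambda p,z:onplane(c,M,np.array(p)*f,z)
i=w([(550,240),(505,239)],.086);t=w([(489,320),(502,352)],.072);p=w([(391,246)],.116)[0];k=w([(268,57)],.09)[0]
an=lambda a,b:np.degrees(np.arctan2(*(a-b)[1::-1]))
print("idx",i,"tgt",t,"post",p,"key",k)
print("line ang idx",an(i[0],i[1]),"tgt",an(t[1],t[0]))
A=i[0]+(p-i[0])*65/107;print("axis",A[:2],"len",np.linalg.norm((p-i[0])[:2]),"idx-post ang",an(i[0],p),"tgt ang",an(t[0],A),an(t[1],A),np.linalg.norm((t-A)[:,:2],axis=1))
zz=lambda u,v:(M@np.r_[0,0,-c["z_map"][int(v*f),int(u*f)],1])[2]
print("z: hub",zz(457,240),"dial",zz(420,290),"post",zz(391,246),"key",zz(268,57),"top",zz(600,200),M[:3,2])
```

```text
idx [[0.54050184 0.03138636 0.086     ]
 [0.54648422 0.00261943 0.086     ]] tgt [[0.60683432 0.01236361 0.072     ]
 [0.62879989 0.02884697 0.072     ]] post [ 0.56204517 -0.06921049  0.116     ] key [ 0.47605557 -0.16102831  0.09      ]
line ang idx 101.74780294581224 tgt 36.885218092369264
axis [ 0.55358891 -0.02972388] len 0.10287779823115095 idx-post ang 102.08760516283685 tgt ang 38.32437405972648 37.90981180697305 [0.06787069 0.095327  ]
z: hub 0.1009247810571755 dial 0.08871470172491086 post 0.12677946988812927 key 0.1343431677301971 top 0.09048691041408696 [-0.29497211 -0.06869704  0.95303314]
```

step_arm([
  {"gripper": 1,"x": -4,"y": -6,"z": 0,"spin": 0},
  {"gripper": 1,"x": 0,"y": 0,"z": 16,"spin": 0},
  {"gripper": 1,"x": 0,"y": 0,"z": 16,"spin": 0},
  {"gripper": 1,"x": 0,"y": 0,"z": 16,"spin": 0},
  {"gripper": 1,"x": 0,"y": 0,"z": 16,"spin": 0},
  {"gripper": 1,"x": 0,"y": 0,"z": 16,"spin": 0},
  {"gripper": 1,"x": 0,"y": 0,"z": 16,"spin": 0},
  {"gripper": 1,"x": 0,"y": 0,"z": 16,"spin": 0},
  {"gripper": 1,"x": 0,"y": 0,"z": 12,"spin": 0},
  {"gripper": 1,"x": 0,"y": 0,"z": 5,"spin": 0},
])

```text
time: 4.2
eef_pos: [0.5945, -0.0632, 0.1143]
tcp_rot: [-0.113, 0.994, 0.001, -0.001]
contact_force: [0.2, -0.6, 0.0]
opening: 0.001
finger_force: 0.0
```

step_arm([
  {"gripper": 1,"x": 0,"y": 0,"z": 0,"spin": 0},
  {"gripper": 1,"x": 2,"y": 0,"z": 0,"spin": 0},
  {"gripper": 1,"x": 2,"y": 0,"z": 0,"spin": 0},
  {"gripper": 1,"x": 2,"y": 0,"z": 0,"spin": 0},
  {"gripper": 1,"x": 2,"y": 0,"z": 0,"spin": 0},
  {"gripper": 1,"x": 2,"y": 0,"z": 0,"spin": 0},
  {"gripper": 1,"x": 2,"y": 0,"z": 0,"spin": 0},
  {"gripper": 1,"x": 2,"y": 0,"z": 0,"spin": 0},
  {"gripper": 1,"x": 1,"y": 0,"z": 0,"spin": 0},
  {"gripper": 1,"x": 0,"y": 0,"z": 0,"spin": 0},
])

```text
time: 5.2
eef_pos: [0.5808, -0.0667, 0.1164]
tcp_rot: [-0.113, 0.994, 0.0, 0.0]
contact_force: [1.1, 0.4, -1.1]
opening: -0.003
finger_force: 0.6
```

```bash
python3 look.py w2
```

```text
t 5.2 tcp [ 0.5808 -0.0667  0.1164] psi -167.07 F [ 1.1  0.4 -1.1] open -0.0031661368972457434
axis px [[322.55752886 195.91770957]] post px [[257.28755692 223.85083248]]
```

View pics/w2.png

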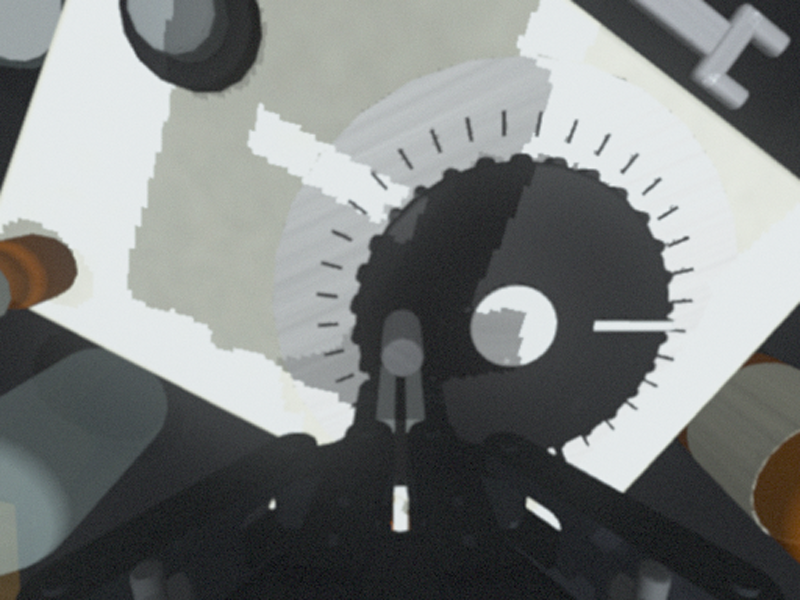

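The post at (402,357) is centred just ahead of the fingertips (377–424, 370+), and the index is unmoved at (595–680,326). Next I push round the arc.

step_arm([
  {"gripper": 1,"x": 2.5,"y": -0.9,"z": 0,"spin": 3.2},
  {"gripper": 1,"x": 2.5,"y": -0.9,"z": 0,"spin": 3.2},
  {"gripper": 1,"x": 2.5,"y": -0.9,"z": 0,"spin": 3.2},
  {"gripper": 1,"x": 2.5,"y": -0.9,"z": 0,"spin": 3.2},
  {"gripper": 1,"x": 2.5,"y": -0.9,"z": 0,"spin": 3.2},
  {"gripper": 1,"x": 2.5,"y": -0.9,"z": 0,"spin": 3.2},
  {"gripper": 1,"x": 2.5,"y": -0.9,"z": 0,"spin": 3.2},
  {"gripper": 1,"x": 2.5,"y": -0.9,"z": 0,"spin": 3.2},
  {"gripper": 1,"x": 2.5,"y": -0.9,"z": 0,"spin": 3.2},
  {"gripper": 1,"x": 2.5,"y": -0.9,"z": 0,"spin": 3.2},
])

```text
time: 6.25
eef_pos: [0.5563, -0.0752, 0.1164]
tcp_rot: [0.167, 0.986, -0.0, 0.001]
contact_force: [3.0, -0.9, -1.7]
opening: -0.0
finger_force: 1.0
```

```bash
python3 look.py w3
```

```text
t 6.25 tcp [ 0.5563 -0.0752  0.1164] psi 160.81 F [ 3.  -0.9 -1.7] open -0.0002259915496489871
axis px [[320.28069962 197.09005761]] post px [[266.88388033 264.97926585]]
```

View pics/w3.png

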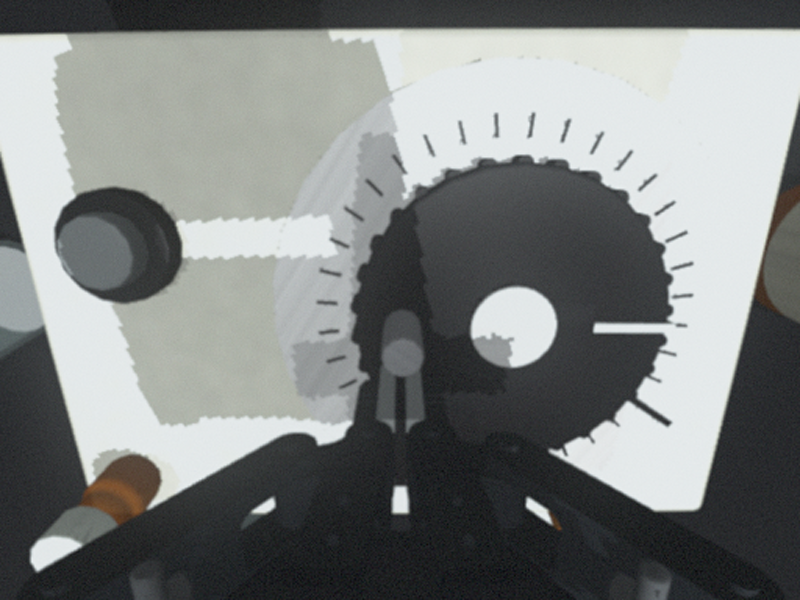

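The dial follows: the index mark is now (595,327)–(670,328) and the long line (630,402)–(670,424), about three ticks left to go.

```bash
cat > ang.py <<'E'
from h import *
import pickle
def ang(tag,idx,tgt,post):
    s,c=pickle.load(open(tag+".pkl","rb"));M=T(c,s);f=.64
    w=lambda p,z:onplane(c,M,np.array(p)*f,z)
    an=lambda a,b:np.degrees(np.arctan2(*(a-b)[1::-1]))
    i=w(idx,.086);t=w(tgt,.072);p=w(post,.116)[0]
    # axis from index line + post
    u=(i[1]-p)[:2];u/=np.linalg.norm(u);A=np.r_[p[:2]+.042*u,0]
    print("axis",A[:2],"idx line",an(i[1],i[0]),"post-idx",an(i[1],p),"tgt line",an(t[1],t[0]),"tgt from axis",[an(x,A) for x in t])
    return c,M,A
E
python3 -c "
from ang import *
ang('w3',[(595,327),(670,328)],[(630,402),(670,424)],[(402,357)])
ang('w2',[(595,326),(670,325)],[(630,402),(670,424)],[(402,357)])"
```

```text
axis [ 0.55372337 -0.02842443] idx line 69.99370936083609 post-idx 69.86187766991704 tgt line 41.37371675644956 tgt from axis [np.float64(35.775350482849284), np.float64(37.127082085772756)]
axis [ 0.55361233 -0.02836336] idx line 103.73542653144588 post-idx 102.67129794156429 tgt line 73.49754247029699 tgt from axis [np.float64(67.58440904664582), np.float64(69.00781368966209)]
```

step_arm([
  {"gripper": 1,"x": 2.5,"y": -0.9,"z": 0,"spin": 3.2},
  {"gripper": 1,"x": 2.5,"y": -0.9,"z": 0,"spin": 3.2},
  {"gripper": 1,"x": 2.5,"y": -0.9,"z": 0,"spin": 3.2},
  {"gripper": 1,"x": 2.5,"y": -0.9,"z": 0,"spin": 3.2},
  {"gripper": 1,"x": 2.5,"y": -0.9,"z": 0,"spin": 3.2},
  {"gripper": 1,"x": 2.5,"y": -0.9,"z": 0,"spin": 3.2},
  {"gripper": 1,"x": 2.5,"y": -0.9,"z": 0,"spin": 3.2},
  {"gripper": 1,"x": 2.5,"y": -0.9,"z": 0,"spin": 3.2},
  {"gripper": 1,"x": 1.5,"y": -0.6,"z": 0,"spin": 2},
  {"gripper": 1,"x": 0,"y": 0,"z": 0,"spin": 0},
])

```text
time: 7.3
eef_pos: [0.5339, -0.0707, 0.1166]
tcp_rot: [0.396, 0.918, -0.0, 0.001]
contact_force: [1.6, -1.0, -0.9]
opening: 0.002
finger_force: 0.7
```

```bash
python3 look.py w4; python3 -c "
import cv2;g=cv2.imread('pics/w4.png');cv2.imwrite('pics/w4c.png',cv2.resize(g[180:480,370:770],(800,600),interpolation=cv2.INTER_CUBIC))"
```

```text
t 7.3 tcp [ 0.5339 -0.0707  0.1166] psi 133.4 F [ 1.6 -1.  -0.9] open 0.0018238189006263672
axis px [[319.09904006 199.81053865]] post px [[292.04849682 290.5433287 ]]
```

View pics/w4c.png

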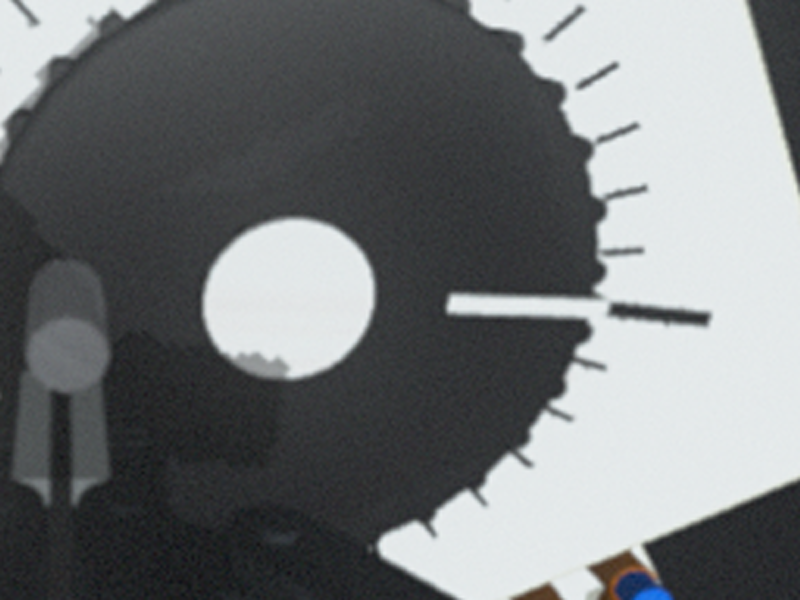

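The index mark (594,332)–(670,334) now sits almost at the long line (675,334)–(724,340). I'll measure the residual at subpixel level.

```bash
cat > fine.py <<'E'
from ang import *
def fine(tag,i0,i1,t0,t1,v,post):
    """raw column ranges of index and target lines, v=raw row guess"""
    s,c=pickle.load(open(tag+".pkl","rb"));M=T(c,s);g=c["color"].mean(2)
    def pts(a,b,sign):
        o=[]
        for u in range(a,b):
            r=np.arange(v-7,v+10);w=sign*(g[r,u]-np.median(g[r,u]));w=np.clip(w-.4*w.max(),0,None)
            o.append((u,(r*w).sum()/w.sum()))
        return np.array(o)
    P=onplane(c,M,pts(i0,i1,1),.086);Q=onplane(c,M,pts(t0,t1,-1),.072)
    p=onplane(c,M,np.array(post)*.64,.116)[0]
    for nm,A in(("post/line",None),("top",np.array([.551,-.029]))):
        if A is None:
            u=P[-1,:2]-p[:2];A=p[:2]+.042*u/np.linalg.norm(u)
        f=lambda X:np.degrees(np.arctan2(X[:,1]-A[1],X[:,0]-A[0]))
        print(nm,A.round(4),"idx",f(P).mean().round(2),f(P)[[0,-1]].round(2),"tgt",f(Q).mean().round(2),f(Q)[[0,-1]].round(2),"R",np.linalg.norm(P[[0,-1],:2]-A,axis=1).round(4),np.linalg.norm(Q[[0,-1],:2]-A,axis=1).round(4))
    # relative: lateral offset of target inner end from extrapolated index line
    k=np.polyfit(P[:,1],P[:,0],1);d=(Q[:,0]-np.polyval(k,Q[:,1]))/np.hypot(1,k[0])
    print("offset of tgt from index line mm",(d*1e3).round(2)[::4])
E
python3 -c "
from fine import *
fine('w4',384,422,436,460,214,[(403.5,357)])"
```

```text
post/line [ 0.5539 -0.0284] idx 41.15 [41.01 41.13] tgt 37.05 [37.07 37.08] R [0.0338 0.0564] [0.0756 0.0914]
top [ 0.551 -0.029] idx 39.35 [38.72 39.71] tgt 36.2 [36.13 36.3 ] R [0.0364 0.059 ] [0.0783 0.0941]
offset of tgt from index line mm [5.66 5.85 6.12 6.37 6.53 6.78]
```

The index is at about 41.1° and the target at about 37.05°, with parallax from the 14 mm height step accounted for. I'll push about 3.7° more, slowly.

step_arm([
  {"gripper": 1,"x": 0.7,"y": -0.3,"z": 0,"spin": 0.9},
  {"gripper": 1,"x": 0.7,"y": -0.3,"z": 0,"spin": 0.9},
  {"gripper": 1,"x": 0.7,"y": -0.3,"z": 0,"spin": 0.9},
  {"gripper": 1,"x": 0.7,"y": -0.3,"z": 0,"spin": 0.9},
  {"gripper": 1,"x": 0,"y": 0,"z": 0,"spin": 0},
  {"gripper": 1,"x": 0,"y": 0,"z": 0,"spin": 0},
  {"gripper": 1,"x": 0,"y": 0,"z": 0,"spin": 0},
  {"gripper": 1,"x": 0,"y": 0,"z": 0,"spin": 0},
  {"gripper": 1,"x": 0,"y": 0,"z": 0,"spin": 0},
  {"gripper": 1,"x": 0,"y": 0,"z": 0,"spin": 0},
])

```text
time: 8.35
eef_pos: [0.5308, -0.0694, 0.1164]
tcp_rot: [0.425, 0.905, -0.0, -0.0]
contact_force: [1.3, -0.7, 0.4]
opening: -0.0
finger_force: 0.8
```

```bash
python3 look.py w5; python3 -c "
import cv2;g=cv2.imread('pics/w5.png');cv2.imwrite('pics/w5c.png',cv2.resize(g[180:480,370:770],(800,600),interpolation=cv2.INTER_CUBIC))
from fine import *
fine('w5',384,422,436,456,214,[(403.5,357)])"
```

```text
t 8.35 tcp [ 0.5308 -0.0694  0.1164] psi 129.75 F [ 1.3 -0.7  0.4] open -0.00022179198375646604
axis px [[319.70435803 200.74486455]] post px [[297.00869772 293.66823024]]
post/line [ 0.5534 -0.0286] idx 36.88 [36.71 37.05] tgt 36.92 [36.86 36.99] R [0.0338 0.0564] [0.0742 0.0869]
top [ 0.551 -0.029] idx 35.43 [34.86 35.89] tgt 36.1 [35.98 36.23] R [0.036  0.0586] [0.0764 0.0891]
offset of tgt from index line mm [0.3  0.28 0.24 0.21 0.24]
```

View pics/w5c.png

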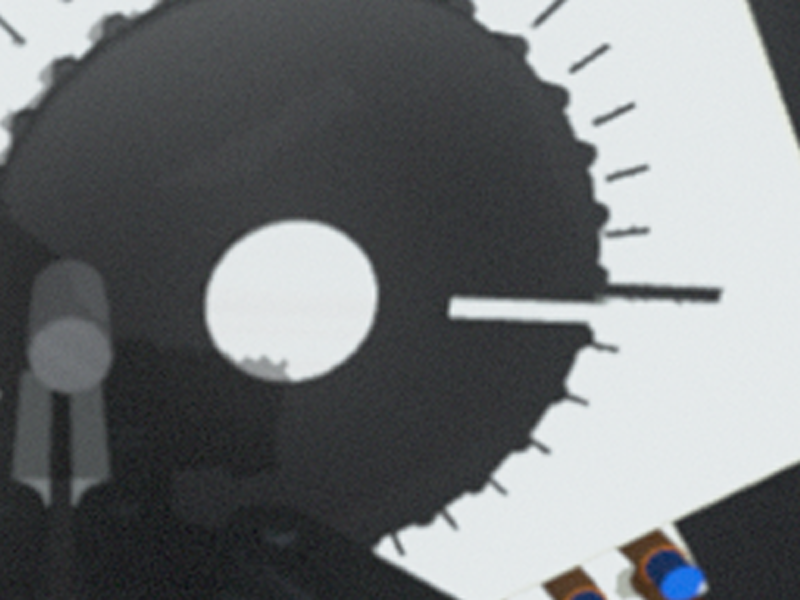

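By the numbers the marks agree within 0.1–0.7°: index (450,308)–(590,312), line (608,290)–(720,294) in the crop, where the gap is parallax. I'll back off, rise, and check from a different view.

step_arm([
  {"gripper": 1,"x": -3,"y": 0,"z": 0,"spin": 0},
  {"gripper": 1,"x": -5,"y": 0,"z": 0,"spin": 0},
  {"gripper": 1,"x": -5,"y": 0,"z": 0,"spin": 0},
  {"gripper": 1,"x": 0,"y": 0,"z": -10,"spin": 0},
  {"gripper": 1,"x": 0,"y": 0,"z": -20,"spin": 0},
  {"gripper": 1,"x": 0,"y": 0,"z": -30,"spin": 0},
  {"gripper": 1,"x": 0,"y": 0,"z": -30,"spin": 0},
  {"gripper": 1,"x": 0,"y": 0,"z": -30,"spin": 0},
  {"gripper": 1,"x": 0,"y": 0,"z": -10,"spin": 0},
  {"gripper": 1,"x": 0,"y": 0,"z": 0,"spin": 0},
])

```text
time: 9.4
eef_pos: [0.54, -0.0796, 0.2486]
tcp_rot: [0.425, 0.905, 0.0, 0.002]
contact_force: [0.7, -0.3, -0.3]
opening: 0.004
finger_force: 0.0
```

Run:
```python
from look import *
s,c,M=look("w6");print("cam",M[:3,3],"fwd",-M[:3,2])
A=np.array([.5534,-.0286,0]);th=np.radians(36.9);u=np.array([np.cos(th),np.sin(th),0])
q=proj(c,M,[A+.035*u+[0,0,.086],A+.065*u+[0,0,.086],A+.065*u+[0,0,.072],A+.094*u+[0,0,.072]]);print(q)
a=(q.mean(0)).astype(int);x0=np.clip(a[0]-70,0,372);y0=np.clip(a[1]-52,0,279)
print("crop",x0,y0);cv2.imwrite("pics/w6c.png",cv2.resize(c["color"][y0:y0+105,x0:x0+140,::-1],(800,600),interpolation=cv2.INTER_CUBIC))
t=read_camera("top");pickle.dump(t,open("top2.pkl","wb"))
print("top px",proj(t,T(t),[A+.065*u+[0,0,.072]]))
```

```text
t 9.4 tcp [ 0.54   -0.0796  0.2486] psi 129.75 F [ 0.7 -0.3 -0.3] open 0.003741805975518496
axis px [[293.31114337 147.44343575]] post px [[277.87142626 193.4390363 ]]
cam [ 0.48976322 -0.01914346  0.3773198 ] fwd [ 0.1974545  -0.23355951 -0.95208281]
[[331.01418298 152.48149196]
 [359.93867725 153.97619258]
 [355.39619884 151.69409069]
 [381.9904055  153.08356486]]
crop 287 100
top px [[227.63420799 201.58022219]]
```

View pics/w6c.png

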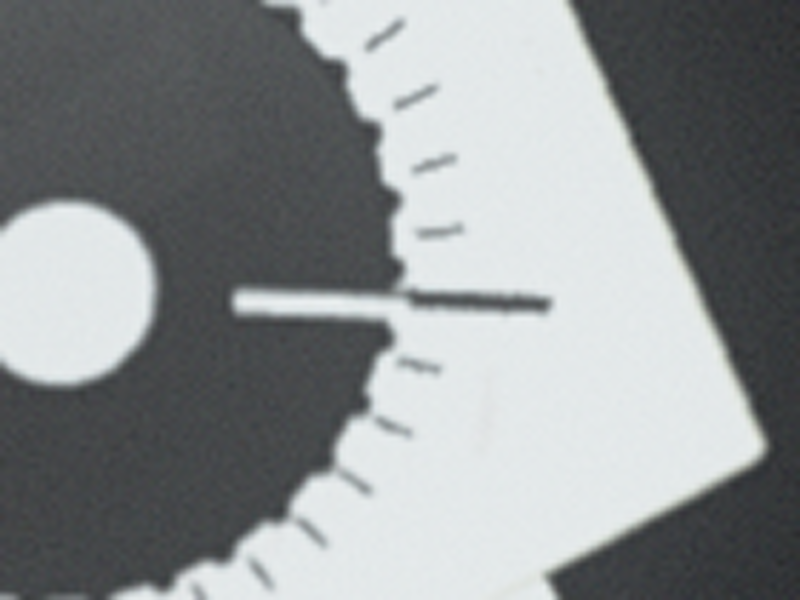

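The crop shows the index mark (235,300)–(395,305) and the long line (410,297)–(550,303), nearly collinear. To remove parallax I'll place the camera above that radial line, with x -46.

step_arm([
  {"gripper": 1,"x": -10,"y": 0,"z": 0,"spin": 0},
  {"gripper": 1,"x": -10,"y": 0,"z": 0,"spin": 0},
  {"gripper": 1,"x": -10,"y": 0,"z": 0,"spin": 0},
  {"gripper": 1,"x": -10,"y": 0,"z": 0,"spin": 0},
  {"gripper": 1,"x": -6,"y": 0,"z": 0,"spin": 0},
  {"gripper": 1,"x": 0,"y": 0,"z": 0,"spin": 0},
  {"gripper": 1,"x": 0,"y": 0,"z": 0,"spin": 0},
  {"gripper": 1,"x": 0,"y": 0,"z": 0,"spin": 0},
  {"gripper": 1,"x": 0,"y": 0,"z": 0,"spin": 0},
  {"gripper": 1,"x": 0,"y": 0,"z": 0,"spin": 0},
])

```text
time: 10.5
eef_pos: [0.5684, -0.1144, 0.2464]
tcp_rot: [0.424, 0.905, 0.0, 0.0]
contact_force: [0.3, -0.3, -0.5]
opening: -0.003
finger_force: 0.0
```

Run:
```python
from look import *
from fine import fine
fine("w6",332,353,362,381,152,[(434,302)])
s,c,M=look("w7");print("cam",M[:3,3])
A=np.array([.5534,-.0286,0]);th=np.radians(36.9);u=np.array([np.cos(th),np.sin(th),0])
q=proj(c,M,[A+.035*u+[0,0,.086],A+.065*u+[0,0,.086],A+.065*u+[0,0,.072],A+.094*u+[0,0,.072],A+[-.042*u[0],-.042*u[1],.116]]);print(q)
v=int(round(q[1,1]));fine("w7",int(q[0,0])+1,int(q[1,0])-6,int(q[2,0])+7,int(q[3,0])-1,v,[q[4]/.64])
a=q[:4].mean(0).astype(int);x0=np.clip(a[0]-70,0,372);y0=np.clip(a[1]-52,0,279)
print(x0,y0);cv2.imwrite("pics/w7c.png",cv2.resize(c["color"][y0:y0+105,x0:x0+140,::-1],(800,600),interpolation=cv2.INTER_CUBIC))
```

```text
post/line [ 0.5793 -0.0324] idx 71.77 [83.61 63.03] tgt 53.46 [55.98 51.3 ] R [0.0257 0.0427] [0.0569 0.0758]
top [ 0.551 -0.029] idx 35.83 [35.41 36.03] tgt 36.25 [36.06 36.38] R [0.0382 0.0589] [0.0743 0.0939]
offset of tgt from index line mm [0.53 0.46 0.41 0.55 0.57]
t 10.5 tcp [ 0.5684 -0.1144  0.2464] psi 129.76 F [ 0.3 -0.3 -0.5] open -0.0031912092018572683
axis px [[296.11952559 104.13679731]] post px [[280.02582977 147.50320237]]
cam [ 0.51864633 -0.05413655  0.37542524]
[[335.9960197  107.516477  ]
 [366.50882074 109.234907  ]
 [361.45164127 108.9259523 ]
 [389.43748884 110.52379143]
 [257.06383592 103.26320903]]
post/line [ 0.5534 -0.0286] idx 37.41 [37.43 36.83] tgt 37.08 [37.14 37.11] R [0.035  0.0576] [0.0717 0.0914]
top [ 0.551 -0.029] idx 35.98 [35.6  35.71] tgt 36.27 [36.23 36.39] R [0.0371 0.0598] [0.0739 0.0936]
offset of tgt from index line mm [0.15 0.25 0.19 0.29 0.22]
293 57
```

View pics/w7c.png

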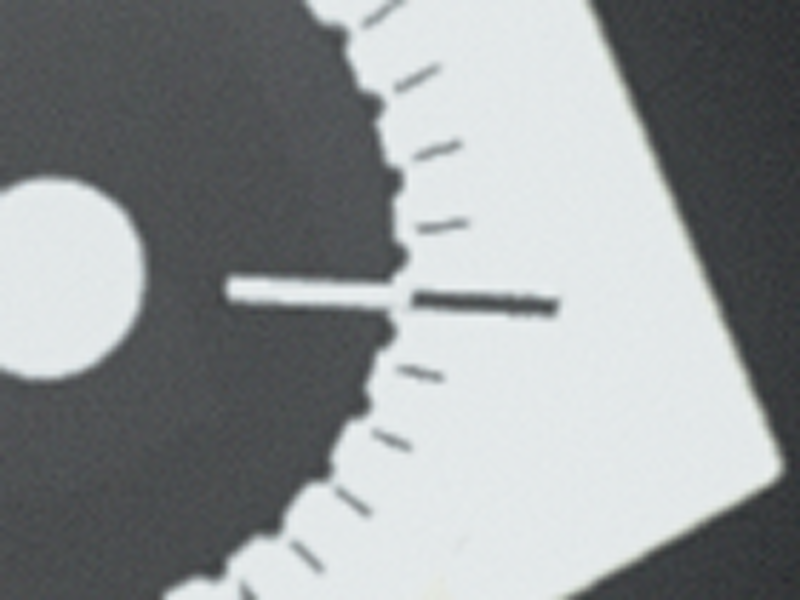

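Viewed along the line, the index (230,289)–(395,298) and the long line (412,299)–(558,306) are collinear, with an offset of about 0.2 mm (0.3°). The dial is done; now the key.

step_arm([
  {"gripper": 1,"x": 4.5,"y": -20,"z": 0,"spin": 0},
  {"gripper": 1,"x": 4.5,"y": -20,"z": 0,"spin": 0},
  {"gripper": 1,"x": 4.5,"y": -20,"z": 0,"spin": 0},
  {"gripper": 1,"x": 4.5,"y": -20,"z": 0,"spin": 0},
  {"gripper": 1,"x": 4.5,"y": -20,"z": 0,"spin": 0},
  {"gripper": 1,"x": 0,"y": 0,"z": 20,"spin": 0},
  {"gripper": 1,"x": 0,"y": 0,"z": 20,"spin": 0},
  {"gripper": 1,"x": 0,"y": 0,"z": 20,"spin": 0},
  {"gripper": 1,"x": 0,"y": 0,"z": 10,"spin": 0},
  {"gripper": 1,"x": 0,"y": 0,"z": 0,"spin": 0},
])

```text
time: 11.55
eef_pos: [0.4763, -0.1607, 0.1747]
tcp_rot: [0.425, 0.905, 0.0, -0.002]
contact_force: [-0.7, 0.7, 0.7]
opening: -0.002
finger_force: 0.0
```

Run:
```python
from h import *
import pickle
def p3(c,M,u,v):
    z=np.median(c["z_map"][v-2:v+3,u-2:u+3]);p=cv2.undistortPoints(np.array([[[u,v]]],float),K(c),np.array(c["distortion"],float))[0,0]
    return (M@np.r_[p[0]*z,-p[1]*z,-z,1])[:3].round(4)
for n,u,v in(("w1",268,57),("w3",97,250),("w1",600,230),("w3",120,350),("w3",515,325),("w1",457,240),("w3",172,255)):
    s,c=pickle.load(open(n+".pkl","rb"));print(n,u,v,p3(c,T(c,s),int(u*.64),int(v*.64)))
```

```text
w1 268 57 [ 0.4761 -0.1608  0.0926]
w3 97 250 [ 0.4763 -0.1585  0.0925]
w1 600 230 [0.5275 0.0682 0.0705]
w3 120 350 [ 0.5165 -0.1881  0.0704]
w3 515 325 [ 0.5526 -0.0279  0.0887]
w1 457 240 [ 0.5533 -0.0286  0.0884]
w3 172 255 [ 0.4867 -0.1416  0.0795]
```

Key top is at z 0.0925 m, proud of the housing (0.080), at (0.476,-0.160), so the tool is over it. I'll descend to just above it, then press slowly.

step_arm([
  {"gripper": 1,"x": 0,"y": 0,"z": 15,"spin": 0},
  {"gripper": 1,"x": 0,"y": 0,"z": 15,"spin": 0},
  {"gripper": 1,"x": 0,"y": 0,"z": 15,"spin": 0},
  {"gripper": 1,"x": 0,"y": 0,"z": 10,"spin": 0},
  {"gripper": 1,"x": 0,"y": 0,"z": 5,"spin": 0},
  {"gripper": 1,"x": 0,"y": 0,"z": 4,"spin": 0},
  {"gripper": 1,"x": 0,"y": 0,"z": 0,"spin": 0},
  {"gripper": 1,"x": 0,"y": 0,"z": 0,"spin": 0},
  {"gripper": 1,"x": 0,"y": 0,"z": 0,"spin": 0},
  {"gripper": 1,"x": 0,"y": 0,"z": 0,"spin": 0},
])

```text
time: 12.55
eef_pos: [0.4775, -0.1614, 0.1128]
tcp_rot: [0.425, 0.905, -0.0, 0.0]
contact_force: [0.1, 0.3, -0.4]
opening: -0.002
finger_force: 0.0
```

step_arm([
  {"gripper": 1,"x": 0,"y": 0,"z": 1,"spin": 0},
  {"gripper": 1,"x": 0,"y": 0,"z": 1,"spin": 0},
  {"gripper": 1,"x": 0,"y": 0,"z": 1,"spin": 0},
  {"gripper": 1,"x": 0,"y": 0,"z": 1,"spin": 0},
  {"gripper": 1,"x": 0,"y": 0,"z": 1,"spin": 0},
  {"gripper": 1,"x": 0,"y": 0,"z": 1,"spin": 0},
  {"gripper": 1,"x": 0,"y": 0,"z": 1,"spin": 0},
  {"gripper": 1,"x": 0,"y": 0,"z": 1,"spin": 0},
  {"gripper": 1,"x": 0,"y": 0,"z": 0,"spin": 0},
  {"gripper": 1,"x": 0,"y": 0,"z": 0,"spin": 0},
])

```text
time: 13.55
eef_pos: [0.4772, -0.1613, 0.1045]
tcp_rot: [0.425, 0.905, -0.0, -0.0]
contact_force: [-0.2, 0.7, 2.7]
opening: -0.003
finger_force: 1.1
```

step_arm([
  {"gripper": 1,"x": 0,"y": 0,"z": 1,"spin": 0},
  {"gripper": 1,"x": 0,"y": 0,"z": 1,"spin": 0},
  {"gripper": 1,"x": 0,"y": 0,"z": 1,"spin": 0},
  {"gripper": 1,"x": 0,"y": 0,"z": 0.5,"spin": 0},
  {"gripper": 1,"x": 0,"y": 0,"z": 0,"spin": 0},
  {"gripper": 1,"x": 0,"y": 0,"z": 0,"spin": 0},
  {"gripper": 1,"x": 0,"y": 0,"z": 0,"spin": 0},
  {"gripper": 1,"x": 0,"y": 0,"z": 0,"spin": 0},
  {"gripper": 1,"x": 0,"y": 0,"z": 0,"spin": 0},
  {"gripper": 1,"x": 0,"y": 0,"z": 0,"spin": 0},
])

```text
time: 14.55
eef_pos: [0.4773, -0.1613, 0.1009]
tcp_rot: [0.425, 0.905, -0.0, 0.0]
contact_force: [-1.7, 1.4, 4.7]
opening: -0.003
finger_force: 2.2
```

step_arm([
  {"gripper": 1,"x": 0,"y": 0,"z": 0.5,"spin": 0},
  {"gripper": 1,"x": 0,"y": 0,"z": 0.5,"spin": 0},
  {"gripper": 1,"x": 0,"y": 0,"z": 0,"spin": 0},
  {"gripper": 1,"x": 0,"y": 0,"z": 0,"spin": 0},
  {"gripper": 1,"x": 0,"y": 0,"z": 0,"spin": 0},
  {"gripper": 1,"x": 0,"y": 0,"z": 0,"spin": 0},
  {"gripper": 1,"x": 0,"y": 0,"z": 0,"spin": 0},
  {"gripper": 1,"x": 0,"y": 0,"z": 0,"spin": 0},
  {"gripper": 1,"x": 0,"y": 0,"z": 0,"spin": 0},
  {"gripper": 1,"x": 0,"y": 0,"z": 0,"spin": 0},
])

```text
time: 15.55
eef_pos: [0.4773, -0.1613, 0.1]
tcp_rot: [0.425, 0.905, -0.0, -0.0]
contact_force: [-3.1, 0.4, 5.2]
opening: 0.001
finger_force: 2.8
```

step_arm([
  {"gripper": 1,"x": 0,"y": 0,"z": 0.5,"spin": 0},
  {"gripper": 1,"x": 0,"y": 0,"z": 0.3,"spin": 0},
  {"gripper": 1,"x": 0,"y": 0,"z": 0,"spin": 0},
  {"gripper": 1,"x": 0,"y": 0,"z": 0,"spin": 0},
  {"gripper": 1,"x": 0,"y": 0,"z": 0,"spin": 0},
  {"gripper": 1,"x": 0,"y": 0,"z": 0,"spin": 0},
  {"gripper": 1,"x": 0,"y": 0,"z": 0,"spin": 0},
  {"gripper": 1,"x": 0,"y": 0,"z": 0,"spin": 0},
  {"gripper": 1,"x": 0,"y": 0,"z": 0,"spin": 0},
  {"gripper": 1,"x": 0,"y": 0,"z": 0,"spin": 0},
])

```text
time: 16.55
eef_pos: [0.4773, -0.1613, 0.0999]
tcp_rot: [0.425, 0.905, -0.0, -0.0]
contact_force: [-3.9, 3.1, 8.7]
opening: -0.001
finger_force: 4.7
```

The position has stalled at 0.0999 m while force rises to 8.7 N. That is the hard stop, and the tip at about 0.086 m matches 6 mm of travel. Release.

step_arm([
  {"gripper": 1,"x": 0,"y": 0,"z": -1,"spin": 0},
  {"gripper": 1,"x": 0,"y": 0,"z": -1,"spin": 0},
  {"gripper": 1,"x": 0,"y": 0,"z": -2,"spin": 0},
  {"gripper": 1,"x": 0,"y": 0,"z": -3,"spin": 0},
  {"gripper": 1,"x": 0,"y": 0,"z": -5,"spin": 0},
  {"gripper": 1,"x": 0,"y": 0,"z": -10,"spin": 0},
  {"gripper": 1,"x": 0,"y": 0,"z": -20,"spin": 0},
  {"gripper": 1,"x": 0,"y": 0,"z": -30,"spin": 0},
  {"gripper": 1,"x": 0,"y": 0,"z": -40,"spin": 0},
  {"gripper": 1,"x": 0,"y": 0,"z": -35,"spin": 0},
])

```text
time: 17.55
eef_pos: [0.4772, -0.1613, 0.2481]
tcp_rot: [0.425, 0.905, -0.0, 0.001]
contact_force: [0.6, -0.5, -0.4]
opening: -0.0
finger_force: 0.0
```

step_arm([
  {"gripper": 1,"x": 0,"y": 0,"z": 0,"spin": 0},
  {"gripper": 1,"x": 0,"y": 0,"z": 0,"spin": 0},
  {"gripper": 1,"x": 0,"y": 0,"z": 0,"spin": 0},
  {"gripper": 1,"x": 0,"y": 0,"z": 0,"spin": 0},
  {"gripper": 1,"x": 0,"y": 0,"z": 0,"spin": 0},
  {"gripper": 1,"x": 0,"y": 0,"z": 0,"spin": 0},
  {"gripper": 1,"x": 0,"y": 0,"z": 0,"spin": 0},
  {"gripper": 1,"x": 0,"y": 0,"z": 0,"spin": 0},
  {"gripper": 1,"x": 0,"y": 0,"z": 0,"spin": 0},
  {"gripper": 1,"x": 0,"y": 0,"z": 0,"spin": 0},
])

```text
time: 18.55
eef_pos: [0.4773, -0.1613, 0.2461]
tcp_rot: [0.425, 0.905, -0.0, 0.0]
contact_force: [0.0, 0.2, 0.3]
opening: 0.004
finger_force: 0.0
```

Run:
```python
from look import *
s,c,M=look("w8")
for n,P in(("key",[.4765,-.161,.0925]),):
    u,v=proj(c,M,P)[0]; print(n,u,v)
    if 3<u<508 and 3<v<380:
        u,v=int(u),int(v);z=np.median(c["z_map"][v-2:v+3,u-2:u+3]);p=cv2.undistortPoints(np.array([[[u,v]]],float),K(c),np.array(c["distortion"],float))[0,0]
        print((M@np.r_[p[0]*z,-p[1]*z,-z,1])[:3].round(4))
# has anything moved: scene view before/after
a=pickle.load(open("scene.pkl","rb"))["color"].astype(int);b=read_camera("scene")["color"].astype(int)
d=cv2.GaussianBlur(np.abs(a-b).max(2).astype(np.float32),(0,0),1.5)>25
n,_,st,ce=cv2.connectedComponentsWithStats(d.astype(np.uint8))
print([(x[:5].tolist()) for x in st[1:] if x[4]>15])
```

```text
t 18.55 tcp [ 0.4773 -0.1613  0.2461] psi 129.75 F [0.  0.2 0.3] open 0.004465816085235748
axis px [[391.31451571 126.75906792]] post px [[386.73572696 171.60543102]]
key 255.0681890061979 181.77215510345735
[ 0.4759 -0.1604  0.0924]
[[75, 0, 128, 85, 6832], [266, 0, 15, 17, 138], [292, 0, 8, 13, 89], [68, 45, 31, 39, 538], [199, 105, 9, 6, 36], [130, 109, 29, 25, 282], [179, 134, 9, 13, 96], [114, 136, 16, 8, 59], [248, 158, 7, 8, 42], [227, 162, 7, 12, 70], [256, 168, 12, 6, 58], [235, 171, 8, 13, 71], [166, 179, 36, 31, 499]]
```

The key is back up (0.0924 m), and the scene comparison shows only the arm, its shadow and the dial changed. Handing in.

```bash
python3 -c "
from plant import *
print(sign_off())"
```

```text
the job is handed in; nothing more can be done
None
```

The dial's index mark is lined up with the long scale line (measured within about 0.3°), the key was pressed to its stop and came back up, nothing else in the scene appeared to move, and the job was handed in at about 18.6 s.

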